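# Flip the sample marker of the finished tin

### The arm

A 6-joint arm with a two-finger parallel gripper is mounted at the origin on the work surface. World frame = base frame: x ahead of the robot, y to its left, z up, the work surface at z = 0. Lengths are in mm, angles in rad, forces in N, time in s.
With the tool pointing down it reaches from about 350 to 975 mm from the base axis. Payload 17.4 kg.
Tool frame: the origin (TCP) lies on the centre line of the jaws, within the pads' length; the fingertips stand 11 mm ahead of it and the grasp point (between the pads) lies 8 mm behind it; z points along the fingers, y is the direction in which the jaws open and shut (so a half turn about z gives the same grasp; the last joint's range is limited). The gripper opens to 85 mm and grips with 20 to 120 N. Pads are 22 mm wide; open, the fingers measure 114 mm over their backs; the gripper's body (76 mm by 85 mm) begins 54 mm behind the grasp point. The pads swing forward as they close: fully open they stand 13 mm farther back than shut.
Start: joints at [-1.226, 0.116, 1.442, -0, 1.584, -0.038], TCP at [252.117, -626.154, 211.503] pointing down, gripper open.
Joint ranges: [-2.83, 2.83], [-0.83, 2.19], [0.07, 2.5], [-1.14, 4.28], [0.01, 3], [-2.97, 2.97]. Speed limits (rad/s): [1.89, 1.89, 2.22, 3.14, 3.14, 3.14].

### API

Orientations are given as a unit quaternion [x, y, z, w].
In Python, from workcell import state, camera, camera_info, hand_in gives the robot as it stands.
- The arm moves only by the tool play_rows, never from a script. Its argument "rows" is text: rows parted by semicolons, each of 7 numbers parted by spaces: the shift along the tool's x, y, z in mm, then the turn, a rotation vector about the tool's x, y, z in rad, then the opening, from 0 (shut) to 1 (fully open). In form: x y z ax ay az claw; .... A call has 1 to 12 rows; each row shifts and turns the pose as measured when the row begins, along the tool's axes as they then stand; what a row does not reach is not made up. A row lasts 1/10 s, in which the tool goes at most 50 mm and 8.59 degrees, less where a joint would pass 70% of its speed; a pose out of reach is approached as far as the arm can. A call is refused whole if a number of a shift passes 50 or a number of a turn 0.15, either way. A call with a gripper value outside its range is refused whole. The fingers move at their own pace and stop on an object; the grip force is fixed at half the most. Time passes only in rows, so rows that do not move let the fingers close. It gives the time, the measured TCP pose, the force and the opening at its end, in the units of the state.
- state(): the state, without advancing time (a new reading comes with each control period).
- camera(name): name is "scene" or "top" or "wrist"; returns (picture, depth): 420x560x3 uint8, red, green, blue; 420x560 float32, mm along the optical axis (not along the pixel's ray), 0 where there is no reading.
- camera_info(name): a dict with "fovy" (degrees; the focal length in pixels is half the picture's height over the tangent of half this angle, whatever the lens; pixels are square), "cx", "cy" (the principal point, pixels), "world_from_camera" (4x4, takes a point from camera to world coordinates). Camera axes: x right, y down, z forward; pixel columns grow to the right and rows downward; lengths in mm; the calibration is good to about 2 mm. A picture is of the moment at which its call begins: read the wrist's pose just before it. camera_info takes no time and is no camera call; for the wrist camera it gives the pose at the moment of the call.
- hand_in(): hands the job in, once; it reports no verdict.
The state is a dict: "t": time; "joint_positions": joint angles; "qd": joint speeds; "effort": joint torques, N m; "tool_pos": TCP position; "tool_rot": TCP orientation; "contact_force": force on the tool from outside, world axes, zero at the start; "ft_torque": the same for the moment, N m; "grip_width": finger opening in mm.
Only numpy, scipy, OpenCV 4.12 (cv2) and the standard library are available. Lean on these libraries where they do the work, as an engineer would, in place of code of your own. Each camera call takes 0.05 s, during which the arm holds its last target.

### The job

The moisture test on the sample in the low steel tin is finished, so its marker must say so: push the white paddle of the marker standing in front of the tin right over its pivot, until it lies fully down on the side towards the tin with its bar face up. Use just the fingertips and do not pick up, shift or upset anything, and leave the other two markers and everything else as they are.

Things in the scene. Friction and masses are not known exactly. Their poses are not given: they have to be found in the camera images.
- tin_marker: loose heavy marker (0.9 kg); the tin stands 125 to 140 mm from its middle along its +x. Steel base 150 (x) x 70 (y) x 8 mm; two posts 14 x 6 mm at x = 0, y = +-30 mm, 68 mm high, carry an axle along y. Origin: centre of the underside, on the bench; +x points away from the robot, to the tin
- tin_axle (a point): middle of the axle, 60 mm above the bench; turns with the paddle. The white paddle is a plate 48 mm wide, 4 mm thick, reaching 70 mm from the axle: as found about level towards the marker's -x, disc-marked face up; the other face has a bar. The hinge is stiff (0.03 N m, about 1 N at the tail): it stays where it is left and must be pushed all the way
- tin_tail (a point): point 38 mm from the axle on the thumb tail, fixed to the paddle across the axle: 30 mm wide, 4 mm thick, reaching 45 mm, at first pointing 45 degrees up to the marker's +x. Pressing it down raises the paddle: once it is 30 degrees below level the paddle is nearly upright and can be pushed over from its -x side and pressed down
- tin_tag (a joint): angle of the tin's paddle, rad: 0 = level towards the marker's -x, disc face up (found at 0 to 0.2); 1.57 = upright; 3.14 = level towards +x, bar face up, at its stop. At angle q the tail points (0.785 - q) above level on the +x side
- jar_marker: an identical marker belonging to the squat stoppered glass jar, which stands beyond it; same origin and axes. To be left alone.
- jar_tag (a joint): angle of its paddle (jar marker), rad, same meaning; found between 0 and 0.2 (not flipped). To be left as it is.
- bottle_marker: an identical marker belonging to the slim white bottle, which stands beyond it; same origin and axes. To be left alone.
- bottle_tag (a joint): angle of its paddle (bottle marker), rad, same meaning; found between 2.98 and 3.14 (already flipped). To be left as it is.
- tin: low wide steel tin with a rim and two ribs, 72 mm across, 63 mm high; origin at the centre of its underside. Its place tells which marker is meant.
- jar: squat clear glass jar with a knobbed glass stopper, 66 mm across, 83 mm high; origin at the centre of its underside
- bottle: slim white plastic bottle with a cap, 44 mm across, 95 mm high; origin at the centre of its underside
- vial_a: small amber glass vial, 26 mm across, 45 mm high, standing between two markers; origin at the centre of its underside
- vial_b: small amber glass vial, 26 mm across, 45 mm high, standing between two markers; origin at the centre of its underside
- pan: shallow aluminium sample pan, 90 mm across, 12 mm high, on the left of the markers; origin at the centre of its underside
- weight: brass calibration weight with a knob, 26 mm across, 40 mm high, on the left of the markers; origin at the centre of its underside
- spatula: steel sample spoon 170 mm long, lying flat on the right of the markers; origin on its underside near its middle
Not all that is in view belongs to the job. What is shaped like the jar but green or red is not meant.

How it is judged (in metres and radians):
At the end, for the whole second after the job is handed in: The tin's paddle lies on the tin's side within 0.17 rad of its stop, at rest; its marker is on the bench within 25 mm of its start; jar paddle below 0.4 rad, bottle paddle above 2.75 rad; other markers, samples and clutter upright and within 25 mm of their starts (value of joint tin_tag above 2.97 rad and velocity of joint tin_tag between -0.1 and 0.1 rad/s and distance of each of tin_marker, jar_marker, bottle_marker, tin, jar, bottle, vial_a, vial_b, pan, weight, spatula from where it was at the start of the episode below 0.025 m and height (world z) of tin_marker below 0.008 m and linear speed of tin_marker below 0.02 m/s and value of joint jar_tag below 0.4 rad and value of joint bottle_tag above 2.75 rad and angle between each of jar_marker, bottle_marker, tin, jar, bottle, vial_a, vial_b, pan, weight's own z axis and vertical below 0.2 rad); the robot touches nothing.
It fails at once if the tin's marker is lifted (over 12 mm) or shoved more than 40 mm (height (world z) of tin_marker above 0.012 m or distance of tin_marker from where it was at the start of the episode above 0.04 m).
It fails at once if another marker, a sample or a bystander is lifted (over 15 mm) or shifted more than 40 mm (height (world z) of any of jar_marker, bottle_marker, tin, jar, bottle, vial_a, vial_b, pan, weight, spatula above 0.015 m or distance of any of jar_marker, bottle_marker, tin, jar, bottle, vial_a, vial_b, pan, weight, spatula from where it was at the start of the episode above 0.04 m).
It fails at once if another marker's paddle is raised or turned (value of joint jar_tag above 0.6 rad or value of joint bottle_tag below 2.55 rad).
It also fails if it takes over 40 s, if anything falls off the work surface, if the arm or the gripper's body presses on something with over 40 N, if the wrist force passes 120 N, or if a joint passes its speed limit or range.

## Working session

There is one attempt and no reset: what is moved stays moved. The work goes in short steps, Python scripts to look and compute and a tool call to move; the robot and the scene stay as the last step left them, time stands still between calls to the robot, and variables do not carry over. Pictures are saved under pics/ and viewed, and the job is handed in when it is done.

Besides the shell and the picture viewer there is one more tool, called after "Request:" as name(argument=value, ...) on one line, values as JSON. play_rows: Moves the arm, as the interface text tells. Its arguments: {"type":"object","properties":{"rows":{"type":"string"}},"required":["rows"]}

```bash
ls; mkdir -p pics; python3 - <<'E'
from workcell import *
import cv2,numpy as np
print(state())
for n in ("scene","top"):
    p,d=camera(n); cv2.imwrite(f"pics/{n}0.png",p[:,:,::-1]); np.savez(f"{n}0.npz",p=p,d=d)
    print(n,camera_info(n))
E
```

```text
pics
{'t': 0.0, 'joint_positions': array([-1.22583500e+00,  1.16485702e-01,  1.44228765e+00, -2.18342547e-05,
        1.58399979e+00, -3.78160336e-02]), 'qd': array([ 5.98140918e-04,  4.07689726e-04, -4.46514285e-05, -1.22962608e-03,
        1.15802951e-03, -1.48037995e-03]), 'effort': array([ 7.86258806e-04, -7.31985641e+01, -6.32482195e+01, -1.40467264e-05,
        6.21615996e-03, -2.08011272e-05]), 'tool_pos': array([ 252.01149619, -625.95134852,  210.74848191]), 'tool_rot': array([ 9.81740879e-01,  1.90222235e-01, -1.01077188e-04, -5.81627200e-04]), 'contact_force': array([ 0.47467802,  0.03594194, -0.39525713]), 'ft_torque': array([0.02660667, 0.02949528, 0.00612141]), 'grip_width': 85.34890917138232}
scene {'fovy': 43.56432457614523, 'cx': 271.8649091642512, 'cy': 199.15213753862741, 'world_from_camera': array([[-7.43337331e-01,  3.58722599e-01, -5.64595173e-01,
         1.20378249e+03],
       [ 6.68896733e-01,  4.05149466e-01, -6.23242385e-01,
         6.95897775e+02],
       [ 5.17430414e-03, -8.40935198e-01, -5.41111097e-01,
         6.65834738e+02],
       [ 0.00000000e+00,  0.00000000e+00,  0.00000000e+00,
         1.00000000e+00]])}
top {'fovy': 43.84660436367647, 'cx': 279.72232697423385, 'cy': 208.93835389994751, 'world_from_camera': array([[-2.46862921e-02, -9.92812034e-01,  1.17110429e-01,
         4.44333125e+02],
       [-9.99514516e-01,  2.22844499e-02, -2.17746392e-02,
         1.79933645e+01],
       [ 1.90083824e-02, -1.17591109e-01, -9.92880160e-01,
         1.35380703e+03],
       [ 0.00000000e+00,  0.00000000e+00,  0.00000000e+00,
         1.00000000e+00]])}
```

View pics/scene0.png

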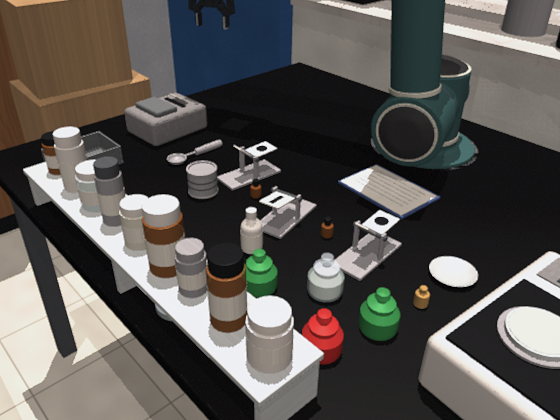

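View pics/top0.png

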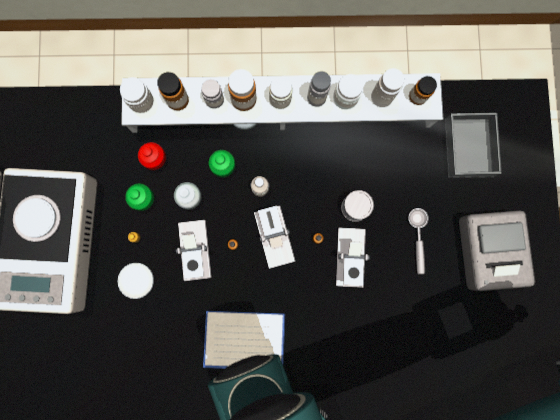

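The top view shows three markers: at (195,250) with a disc, by the glass jar (187,195); at (274,237) with a bar, by the bottle (260,186); and at (351,257) with a disc, by the steel tin (358,206). The right-hand one at (351,257) is the one meant. The red and green jars at (151,155), (138,196) and (222,163) aren't part of the job. Next I'll take a crop and measure.

```bash
cat > h.py <<'E'
import numpy as np,cv2
from workcell import *
def cloud(d,ci):
    h,w=d.shape; f=h/2/np.tan(np.radians(ci['fovy']/2))
    u,v=np.meshgrid(np.arange(w),np.arange(h))
    P=np.stack([(u-ci['cx'])/f*d,(v-ci['cy'])/f*d,d],-1)
    M=ci['world_from_camera']; return P@M[:3,:3].T+M[:3,3]
def proj(X,ci,h=420):
    f=h/2/np.tan(np.radians(ci['fovy']/2)); M=np.linalg.inv(ci['world_from_camera'])
    c=np.atleast_2d(X)@M[:3,:3].T+M[:3,3]; return c[:,:2]/c[:,2:]*f+[ci['cx'],ci['cy']]
E
python3 - <<'E'
from h import *
for n,(x0,x1,y0,y1) in {"top":(325,390,180,300),"scene":(180,290,130,200)}.items():
    z=np.load(f"{n}0.npz"); C=cloud(z['d'],camera_info(n))
    c=z['p'][y0:y1,x0:x1,::-1]; cv2.imwrite(f"pics/{n}crop.png",cv2.resize(c,None,fx=5,fy=5,interpolation=cv2.INTER_CUBIC))
    print(n)
    pts={"top":[(353,272),(353,262),(351,250),(351,240),(358,206),(345,285),(365,285),(340,230),(363,230),(338,256),(368,256)],"scene":[(262,148),(245,155),(240,152),(203,165),(225,180),(278,170)]}[n]
    for u,v in pts: print((u,v),C[v,u].round(0))
    if n=="top":
        for lo,hi in((3,12),(30,50),(50,75),(75,120)):
            R=C[218:300,330:375].reshape(-1,3); m=(R[:,2]>lo)&(R[:,2]<hi); print(lo,hi,m.sum(), R[m].mean(0).round(0) if m.any() else '',R[m].min(0).round(0) if m.any() else '',R[m].max(0).round(0) if m.any() else '')
E
```

```text
top
(353, 272) [ 436. -186.   70.]
(353, 262) [ 461. -187.   67.]
(351, 250) [ 490. -183.   71.]
(351, 240) [ 518. -194.    5.]
(358, 206) [ 599. -206.   64.]
(345, 285) [ 403. -173.   12.]
(365, 285) [ 402. -227.   -0.]
(340, 230) [ 544. -166.   11.]
(363, 230) [ 543. -226.    7.]
(338, 256) [ 477. -157.   23.]
(368, 256) [ 474. -225.   66.]
3 12 1082 [ 485. -188.    7.] [ 366. -257.    3.] [ 577. -135.   12.]
30 50 7 [ 543. -190.   40.] [ 472. -216.   30.] [ 572. -158.   50.]
50 75 694 [ 450. -188.   65.] [ 407. -226.   51.] [ 570. -153.   75.]
75 120 106 [ 500. -191.   84.] [ 487. -206.   75.] [ 511. -177.   96.]
scene
(262, 148) [ 437. -188.   65.]
(245, 155) [ 483. -200.   56.]
(240, 152) [ 481. -222.   55.]
(203, 165) [ 593. -222.   59.]
(225, 180) [ 544. -204.    7.]
(278, 170) [ 415. -153.    8.]
```

```bash
python3 - <<'E'
from h import *
z=np.load("top0.npz");C=cloud(z['d'],camera_info("top"))
R=C[218:300,330:375];m=(R[...,2]>4)&(R[...,2]<12)
r=cv2.minAreaRect(R[m][:,:2].astype(np.float32));print(r,cv2.boxPoints(r).round(0))
p=z['p'][228:292,334:372].astype(int);mm=(p.min(-1)>60)
print(C[180:232,340:376][...,2].max())
T=C[180:232,335:380].reshape(-1,3);T=T[T[:,2]>55];print('tin',(T.max(0)+T.min(0))/2,T.max(0)-T.min(0))
for n in [(235,306,330),]:
    V=C[230:246,310:328].reshape(-1,3);V=V[V[:,2]>25];print('vial',(V.max(0)+V.min(0))/2,V.max(0)-V.min(0))
E
```

```text
((471.36553955078125, -195.0847625732422), (114.44892120361328, 209.79608154296875), 87.71530151367188) [[ 364. -248.]
 [ 574. -256.]
 [ 578. -142.]
 [ 369. -134.]]
1353.807028262931
tin [ 542.14793864 -112.0448718   704.40444207] [ 195.62962784  260.07647255 1298.80517239]
vial [490.64685692 -49.55829957 689.5901728 ] [  92.62746439  135.10332809 1328.43371093]
```

View pics/topcrop.png

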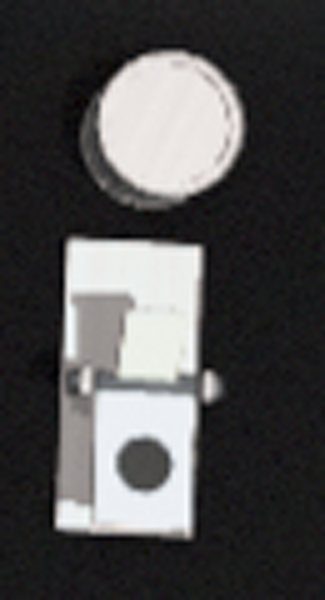

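View pics/scenecrop.png

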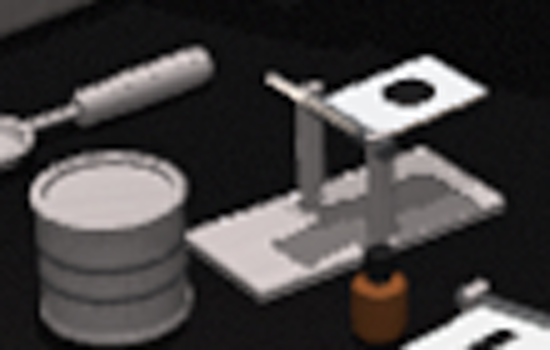

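```bash
cat >> h.py <<'E'
def ray(uv,zz,ci,h=420):
    f=h/2/np.tan(np.radians(ci['fovy']/2)); M=ci['world_from_camera']; o=M[:3,3]
    d=M[:3,:3]@np.array([(uv[0]-ci['cx'])/f,(uv[1]-ci['cy'])/f,1]); return o+d*(zz-o[2])/d[2]
E
python3 - <<'E'
from h import *
ci=camera_info("top"); g=lambda a,b,z:ray((325+a/5-.4,180+b/5-.4),z,ci)[:2].round(1)
P=[g(*c,8) for c in((68,237),(203,243),(190,538),(55,530))];print(P,np.mean(P,0))
print('axle ends',g(78,380,62),g(215,386,62))
Q=[g(*c,64) for c in((96,390),(197,393),(190,537),(93,528))];print('paddle',Q)
print('tail far',g(125,310,90),g(182,312,90),'near',g(120,376,62),g(180,380,62))
print('tin',g(170,123,63))
ci=camera_info("scene");s=lambda a,b,z:ray((180+a/5-.4,130+b/5-.4),z,ci)[:2].round(1)
P=[s(*c,8) for c in((188,238),(265,297),(503,203),(420,150))];print(P)
m=(np.array(P[0])+P[2])/2;print(m)
print('tin',s(110,188,63)); print('disc',s(408,92,66))
print('vial top',s(380,275,45))
E
```

```text
[array([ 552.5, -162. ]), array([ 547.8, -232. ]), array([ 396.6, -218.7]), array([ 402.4, -149.6])] [ 474.825 -190.575]
axle ends [ 477.2 -157. ] [ 472.6 -224.8]
paddle [array([ 472. , -165.5]), array([ 469.3, -215.4]), array([ 399.1, -208.9]), array([ 404.7, -161.3])]
tail far [ 509.8 -177.4] [ 508.1 -205.1] near [ 478.7 -177.9] [ 476.  -207.6]
tin [ 604.1 -207.9]
[array([ 551.5, -225.9]), array([ 557.6, -157.1]), array([ 411. , -148.4]), array([ 405.5, -218.5])]
[ 481.25 -187.15]
tin [ 605.4 -210. ]
disc [ 440.6 -187.2]
vial top [542.8 -89.4]
```

```bash
cat >> h.py <<'E'
from scipy.spatial.transform import Rotation as Ro
YAW=-0.095
def go(target,tilt=0,n=None):
    """print tool-frame shift & turn to reach world TCP target with tool x at YAW, tilt about tool y (+: fingers point... )"""
    s=state();R=Ro.from_quat(s['tool_rot'])
    T=Ro.from_euler('z',YAW)*Ro.from_euler('x',np.pi)*Ro.from_euler('y',tilt)
    print('t',s['t'],'pos',s['tool_pos'].round(1),'zaxis',R.as_matrix()[:,2].round(3),'F',s['contact_force'].round(2),'w',s['grip_width'])
    print('shift tool',R.inv().apply(np.array(target)-s['tool_pos']).round(1),'turn',(R.inv()*T).as_rotvec().round(3))
E
python3 -c "
from h import *
go([400,-190,300])"
```

```text
t 0.1 pos [ 252.  -626.   210.8] zaxis [-0.     0.001 -1.   ] F [ 0.09 -0.11  0.04] w 85.28407179552222
shift tool [ 300.1 -349.3  -88.8] turn [-0.001  0.     0.478]
```

Request:
play_rows(rows="0 0 -20 0 0 0.12 0; 0 0 -20 0 0 0.12 0; 0 0 -20 0 0 0.12 0; 0 0 -20 0 0 0.12 0; 0 0 -10 0 0 0 0; 0 0 0 0 0 0 0")

```text
t: 0.7
tool_pos: [251.8, -625.4, 300.2]
tool_rot: [0.998, -0.056, -0.001, -0.003]
contact_force: [0.8, 0.4, 0.5]
grip_width: 0.6
```

```bash
python3 -c "
from h import *
go([400,-190,300])"
```

```text
t 0.7 pos [ 251.8 -625.4  300.2] zaxis [-0.002  0.007 -1.   ] F [0.77 0.36 0.45] w 0.5778520896088701
shift tool [  98.9 -449.1    2.8] turn [-0.006  0.003 -0.016]
```

Request:
play_rows(rows="9 -40 0 0 0 0 0; 9 -40 0 0 0 0 0; 9 -40 0 0 0 0 0; 9 -40 0 0 0 0 0; 9 -40 0 0 0 0 0; 9 -40 0 0 0 0 0; 9 -40 0 0 0 0 0; 9 -40 0 0 0 0 0; 9 -40 0 0 0 0 0; 9 -40 0 0 0 0 0; 9 -40 0 0 0 -0.016 0; 0 0 0 0 0 0 0")

```text
t: 1.9
tool_pos: [393.0, -179.4, 287.3]
tool_rot: [1.0, -0.027, -0.006, -0.01]
contact_force: [0.3, -1.5, -0.1]
grip_width: -0.4
```

```bash
python3 - <<'E'
from h import *
go([400,-190,300])
p,d=camera('wrist');cv2.imwrite('pics/w1.png',p[:,:,::-1]);ci=camera_info('wrist');np.savez('w1.npz',p=p,d=d,M=ci['world_from_camera']);print(ci)
E
```

```text
t 1.9 pos [ 393.  -179.4  287.3] zaxis [-0.012  0.021 -1.   ] F [ 0.26 -1.51 -0.09] w -0.37194287874525
shift tool [  7.4   9.9 -13. ] turn [-0.02   0.013  0.041]
{'fovy': 64.9523749109015, 'cx': 274.6343823870659, 'cy': 212.4276925826219, 'world_from_camera': array([[-5.48441350e-02, -9.54275083e-01, -2.93855724e-01,
         4.64748681e+02],
       [-9.98306048e-01,  4.66813234e-02,  3.47259116e-02,
        -1.88340093e+02],
       [-1.94204981e-02,  2.95262459e-01, -9.55218784e-01,
         4.48620170e+02],
       [ 0.00000000e+00,  0.00000000e+00,  0.00000000e+00,
         1.00000000e+00]])}
```

View pics/w1.png

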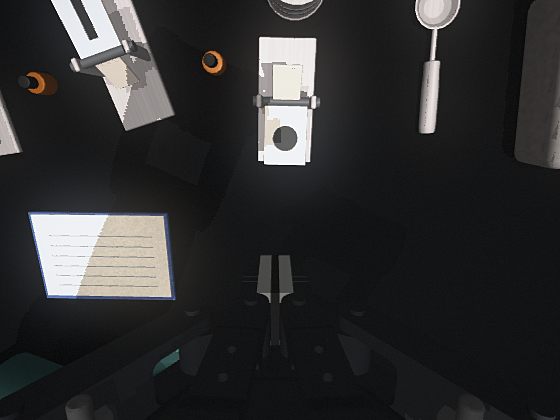

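```bash
python3 - <<'E'
from h import *
z=np.load('w1.npz');c=z['p'][20:180,230:340,::-1];cv2.imwrite('pics/w1c.png',cv2.resize(c,None,fx=4.5,fy=4.5 if 0 else 3.7,interpolation=cv2.INTER_CUBIC))
ci=camera_info('wrist');g=lambda u,v,zz:ray((u,v),zz,ci)[:2].round(1)
print(g(258,38,8),g(316,38,8),'axle ends',g(257,101,60),g(320,101,60),'paddle end',g(264,163,64),g(306,165,64),'tail end',g(273,65,92),g(302,65,92),'disc',g(285,138,64))
C=cloud(z['d'],ci)
for u,v in((285,150),(270,120),(287,90),(287,70),(287,50)):print(u,v,C[v,u].round(1))
E
```

```text
[ 549.4 -164.4] [ 545.4 -233.9] axle ends [ 476.3 -161.7] [ 472.4 -231.8] paddle end [ 407.3 -165.3] [ 402.5 -214.1] tail end [ 508.3 -182.2] [ 506.7 -210.9] disc [ 434.5 -191. ]
285 150 [ 421.2 -190.4   65.5]
270 120 [ 455.2 -175.1   63.7]
287 90 [ 485.3 -195.4   71.9]
287 70 [ 503.2 -195.9   89.4]
287 50 [ 534.5 -198.6    6.9]
```

View pics/w1c.png

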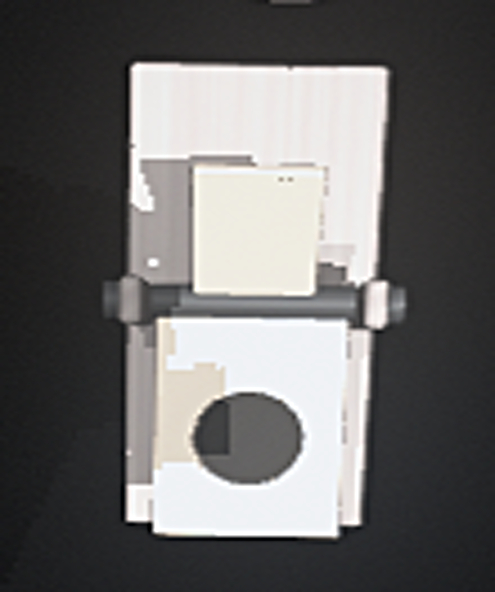

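```bash
python3 - <<'E'
from h import *
z=np.load('w1.npz');ci=camera_info('wrist');C=cloud(z['d'],ci);s=state()
R=Ro.from_quat(s['tool_rot'])
for v in (254,257,260,270,285):
  for u in (262,266,284,288):print(u,v,R.inv().apply(C[v,u]-s['tool_pos']).round(1),end=' ')
  print()
go([490,-194,150],-0.3)
E
```

```text
262 254 [-126.3  -18.3  287.7] 266 254 [-126.7  -12.4  288.6] 284 254 [-126.6   14.2  288.3] 288 254 [-126.8   20.2  288.7] 
262 257 [  9.6  -5.4 -26.9] 266 257 [  9.2  -3.6 -26.1] 284 257 [  9.3   4.5 -26.3] 288 257 [  9.3   6.3 -26.3] 
262 260 [ 10.1  -5.2 -31.2] 266 260 [  9.2  -3.5 -29.3] 284 260 [  9.8   4.3 -30.5] 288 260 [  9.3   6.1 -29.4] 
262 270 [  9.6  -4.9 -39.8] 266 270 [  8.9  -3.3 -38.5] 284 270 [  9.5   4.1 -39.5] 288 270 [  9.3   5.7 -39.3] 
262 285 [  9.5  -4.5 -52. ] 266 285 [  9.   -3.  -51.2] 284 285 [  9.    3.8 -51.2] 288 285 [  9.2   5.3 -51.6] 
t 1.95 pos [ 392.6 -181.   287. ] zaxis [-0.012  0.02  -1.   ] F [-0.02 -0.47 -0.57] w -0.14922770731177387
shift tool [ 99.8  10.3 135.5] turn [-0.013 -0.286  0.042]
```

```bash
python3 - <<'E'
from h import *
z=np.load('w1.npz');c=z['p'][190:330,200:350,::-1].astype(float);c=255*(c/255)**.4
d=z['d'][190:330,200:350];dd=np.clip((d-80)/450*255,0,255)
im=np.hstack([c,np.repeat(dd[...,None],3,-1)]).astype(np.uint8)
cv2.imwrite('pics/w1t.png',cv2.resize(im,None,fx=2.6,fy=2.6))
ci=camera_info('wrist');s=state();R=Ro.from_quat(s['tool_rot'])
for t in((11,0,11),(-11,0,11),(0,0,0),(11,0,-26)):print(t,proj(R.apply(t)+s['tool_pos'],ci))
print(z['d'][225:300:5,266])
E
```

```text
(11, 0, 11) [[274.15453029 226.54762299]]
(-11, 0, 11) [[274.15331303 262.83033406]]
(0, 0, 0) [[274.12922458 252.77485895]]
(11, 0, -26) [[274.05588149 253.26772476]]
[475.00418  476.4833   481.12857  482.21478  484.569    487.67517
 151.02165  145.13803  140.56769  136.37328  132.91734  126.393166
 124.21893  119.93478  119.70341 ]
```

View pics/w1t.png

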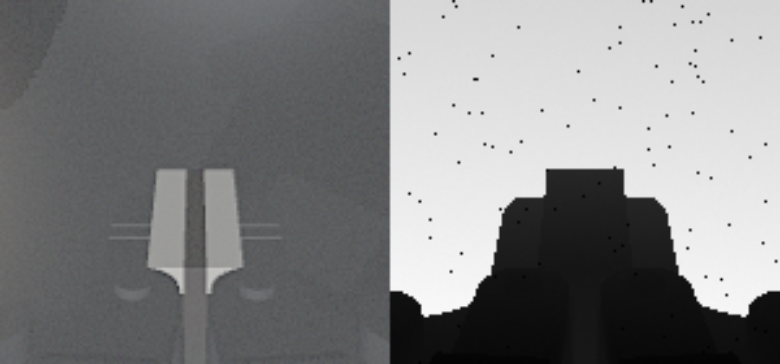

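```bash
python3 - <<'E'
from h import *
s=state();print(s['tool_pos'])
R=Ro.from_quat(s['tool_rot'])
p,d=camera('scene');ci=camera_info('scene');C=cloud(d,ci);C[d==0]=1e6
tip=s['tool_pos'];q=proj([tip,R.apply((0,0,11))+tip,R.apply((0,0,-26))+tip],ci);print(q)
u,v=q[0].astype(int);c=p[max(0,v-80):v+50,u-70:u+70,::-1].copy();print(u-70,v-80)
for a in q:cv2.circle(c,(int(a[0]-u+70),int(a[1]-max(0,v-80))),1,(0,0,255),-1)
cv2.imwrite('pics/s2.png',cv2.resize(c,None,fx=4,fy=4,interpolation=cv2.INTER_CUBIC))
L=R.inv().apply((C-s['tool_pos']).reshape(-1,3));m=(abs(L[:,0])<25)&(abs(L[:,1])<30)&(L[:,2]<60)&(L[:,2]>-80)
L=L[m];print(len(L),'max z',np.sort(L[:,2])[-8:].round(1))
for lo in range(-60,20,10):
  k=L[(L[:,2]>=lo)&(L[:,2]<lo+10)]
  if len(k):print(lo,len(k),k.min(0).round(1),k.max(0).round(1))
E
```

```text
[ 392.57382426 -180.9615141   287.01282258]
[[278.17079564  56.77195838]
 [278.22406006  61.47837282]
 [278.04281239  45.46342793]]
208 -24
377 max z [-21.  -20.7 -20.4 -20.4 -20.3 -20.2 -18.9 -18.3]
-60 52 [ -3.9 -16.5 -59.8] [ 15.5  13.2 -50.3]
-50 58 [ -6.6 -15.4 -50. ] [ 16.9  19.1 -40.3]
-40 61 [ -5.4 -16.  -40. ] [ 15.8  14.3 -30.2]
-30 41 [ -8.5 -13.6 -29.5] [ 15.8   8.1 -20.2]
-20 2 [ -2.4  -4.  -18.9] [  0.5  -4.  -18.3]
```

View pics/s2.png

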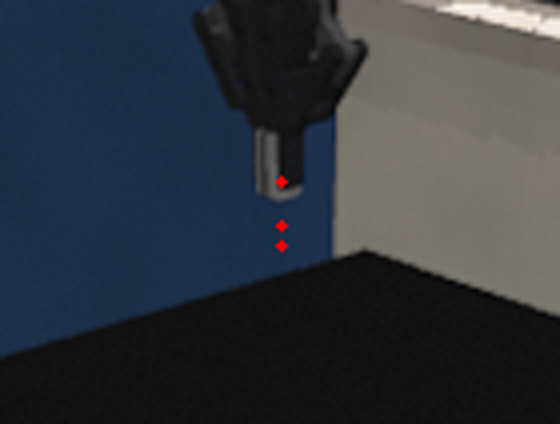

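```bash
python3 - <<'E'
from h import *
s=state();print(s['tool_pos'],s['joint_positions'].round(3));R=Ro.from_quat(s['tool_rot'])
for n in('scene','wrist'):
  p,d=camera(n);ci=camera_info(n);C=cloud(d,ci);C[d==0]=1e6
  L=R.inv().apply((C-s['tool_pos']).reshape(-1,3));m=(abs(L[:,0])<110)&(abs(L[:,1])<100)&(L[:,2]<60)&(L[:,2]>-170)
  L=L[m];print(n)
  for lo in range(-170,20,10):
    k=L[(L[:,2]>=lo)&(L[:,2]<lo+10)]
    if len(k)>5:print(lo,len(k),np.percentile(k,3,0).round(0),np.percentile(k,97,0).round(0))
E
```

```text
[ 392.2995153  -182.24039766  287.07295736] [-0.502 -0.418  1.796  0.012  1.784  1.129]
scene
-140 10 [   0.  -42. -132.] [  15.  -27. -130.]
-130 128 [  -4.  -45. -130.] [  23.   15. -120.]
-120 176 [  -2.  -58. -120.] [  23.   52. -110.]
-110 204 [  -6.  -61. -110.] [  21.   55. -100.]
-100 169 [  -5.  -55. -100.] [ 21.  51. -90.]
-90 153 [ -8. -48. -90.] [ 20.  42. -81.]
-80 129 [ -8. -38. -79.] [ 16.  34. -70.]
-70 87 [ -7. -33. -70.] [ 16.  28. -61.]
-60 53 [ -2. -17. -60.] [ 15.  11. -51.]
-50 54 [ -4. -16. -50.] [ 15.   8. -41.]
-40 52 [ -3. -14. -40.] [ 15.  12. -30.]
-30 44 [ -5. -13. -30.] [ 14.   8. -20.]
wrist
-120 3113 [  11.  -47. -117.] [  19.   55. -110.]
-110 14369 [   4.  -54. -109.] [  16.   58. -100.]
-100 12416 [  -6.  -48. -100.] [ 16.  51. -90.]
-90 6078 [-10. -41. -90.] [ 15.  45. -80.]
-80 7155 [-10. -34. -80.] [ 11.  37. -71.]
-70 2330 [ -9. -25. -70.] [ 12.  28. -61.]
-60 987 [-11.  -7. -59.] [ 10.  10. -50.]
-50 789 [  5. -11. -50.] [ 10.  14. -40.]
-40 650 [  5. -11. -40.] [ 10.  14. -30.]
-30 226 [  5.  -9. -30.] [ 10.  13. -24.]
```

Request:
play_rows(rows="15 2 10 0 -0.08 0.01 0; 15 2 15 0 -0.08 0.01 0; 15 2 15 0 -0.08 0.01 0; 15 2 15 0 -0.06 0.01 0; 0 0 0 0 0 0 0")

```text
t: 2.6
tool_pos: [442.3, -201.4, 222.6]
tool_rot: [0.985, -0.053, -0.161, -0.014]
contact_force: [-0.4, -0.5, 0.0]
grip_width: 0.4
```

```bash
python3 - <<'E'
from h import *
go([480,-194,120],-0.3)
E
```

```text
t 2.6 pos [ 442.3 -201.4  222.6] zaxis [-0.316  0.045 -0.948] F [-0.4  -0.46  0.04] w 0.4145378172392237
shift tool [ 67.5 -10.3  85.7] turn [-0.015  0.024 -0.009]
```

Request:
play_rows(rows="22 -3 20 0 0 0 0; 22 -3 24 0 0.01 0 0; 22 -3 24 0 0.01 0 0; 2 0 10 0 0 0 0; 0 0 0 0 0 0 0")

```text
t: 3.1
tool_pos: [483.0, -201.4, 125.9]
tool_rot: [0.987, -0.055, -0.148, -0.014]
contact_force: [-0.3, -0.4, 0.6]
grip_width: 0.1
```

```bash
python3 - <<'E'
from h import *
go([480,-194,88],-0.3)
p,d=camera('wrist');cv2.imwrite('pics/w3.png',p[:,:,::-1])
p,d=camera('scene');cv2.imwrite('pics/s3.png',cv2.resize(p[90:230,170:330,::-1],None,fx=4,fy=4,interpolation=cv2.INTER_CUBIC))
E
```

```text
t 3.1 pos [ 483.  -201.4  125.9] zaxis [-0.292  0.045 -0.955] F [-0.28 -0.42  0.65] w 0.1105112223208818
shift tool [ 7.6 -6.6 37.4] turn [-0.017 -0.001 -0.014]
```

View pics/w3.png

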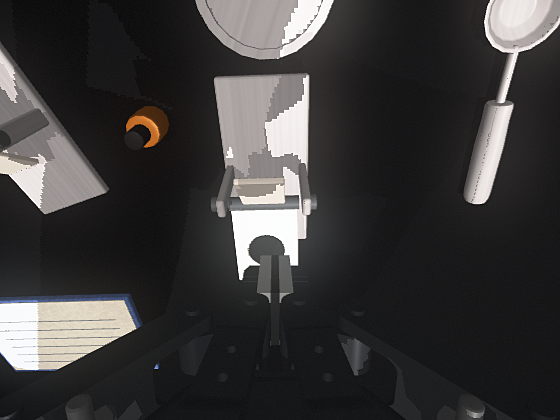

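View pics/s3.png

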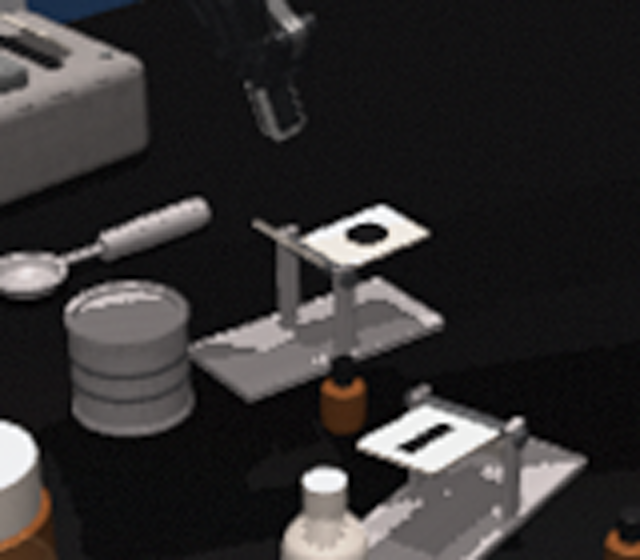

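```bash
cat >> h.py <<'E'
def tip():
  s=state();R=Ro.from_quat(s['tool_rot']);print('tip calc',(s['tool_pos']+R.apply((0,0,-24))).round(1), 't',s['t'],'F',s['contact_force'].round(2))
  for n in('scene','wrist'):
    p,d=camera(n);ci=camera_info(n);C=cloud(d,ci).reshape(-1,3);C[d.ravel()==0]=1e6
    L=R.inv().apply(C-s['tool_pos']);m=(abs(L[:,0])<22)&(abs(L[:,1])<20)&(L[:,2]<-5)&(L[:,2]>-40)
    if m.any():print(n,m.sum(),'tool',np.percentile(L[m],3,0).round(0),np.percentile(L[m],97,0).round(0),'world',C[m][np.argsort(L[m][:,2])[-6:]].mean(0).round(0))
E
python3 -c "
from h import *
tip()"
```

```text
tip calc [ 490.5 -202.6  150.5] t 3.2 F [0.14 0.16 1.16]
scene 64 tool [ -5. -14. -40.] [ 15.   5. -19.] world [ 494. -200.  145.]
wrist 880 tool [  5. -12. -40.] [ 10.  13. -25.] world [ 499. -203.  148.]
```

Request:
play_rows(rows="3 -3 15 0 0 0 0; 3 -3 15 0 0 0 0; 1 0 8 0 0 0 0; 0 0 0 0 0 0 0")

```text
t: 3.7
tool_pos: [480.2, -194.0, 88.4]
tool_rot: [0.988, -0.055, -0.145, -0.013]
contact_force: [-0.4, 0.8, -0.1]
grip_width: -0.1
```

```bash
python3 - <<'E'
from h import *
tip()
go([500,-195,20],-0.3)
p,d=camera('scene');cv2.imwrite('pics/s4.png',cv2.resize(p[90:230,170:330,::-1],None,fx=4,fy=4,interpolation=cv2.INTER_CUBIC))
E
```

```text
tip calc [ 487.1 -195.1  111.4] t 3.7 F [-0.41  0.77 -0.07]
scene 63 tool [ -7. -15. -39.] [ 15.   5. -20.] world [ 491. -192.  106.]
wrist 886 tool [  5. -12. -40.] [22. 13. -6.] world [ 503. -188.   87.]
t 3.8 pos [ 480.8 -194.3   89.6] zaxis [-0.285  0.042 -0.958] F [-0.96 -0.42  0.53] w -0.04847599007221471
shift tool [38.4 -0.8 61.2] turn [-0.015 -0.008 -0.014]
```

View pics/s4.png

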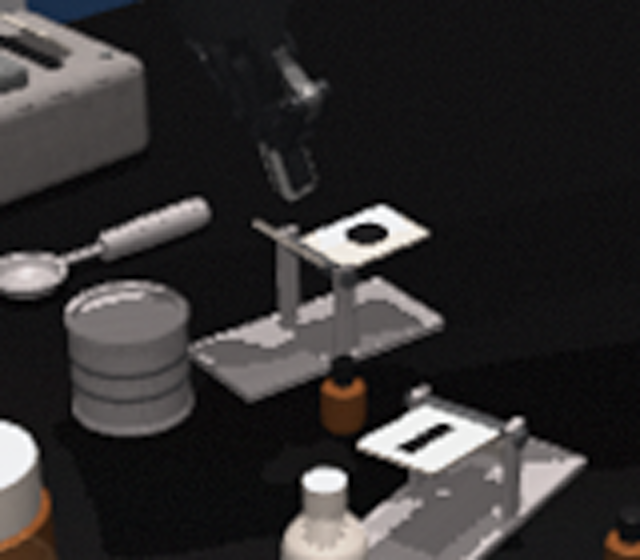

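Request:
play_rows(rows="2.5 0 6 0 0 0 0; 2.5 0 6 0 0 0 0; 3 0 5 0 0 0 0; 3 0 5 0 0 0 0; 3 0 5 0 0 0 0; 3 0 5 0 0 0 0")

```text
t: 4.45
tool_pos: [489.7, -195.5, 53.2]
tool_rot: [0.988, -0.055, -0.143, -0.013]
contact_force: [0.7, -0.2, 2.1]
grip_width: 0.1
```

```bash
cat > look.py <<'E'
import sys
from h import *
n=sys.argv[1]
s=state();R=Ro.from_quat(s['tool_rot']);print('tip calc',(s['tool_pos']+R.apply((0,0,-24))).round(1),'TCP',s['tool_pos'].round(1), 't',s['t'],'F',s['contact_force'].round(2))
a,da=camera('scene');b,db=camera('wrist')
im=np.hstack([cv2.resize(a[110:210,180:300,::-1],None,fx=4,fy=4,interpolation=cv2.INTER_CUBIC),cv2.resize(b[:,150:400,::-1],(286,480))[:400]])
cv2.imwrite(f'pics/{n}.png',im)
C=cloud(da,camera_info('scene'));m=(a.min(-1)>150)&(abs(C[...,0]-475)<90)&(abs(C[...,1]+193)<30)&(C[...,2]>15)&(C[...,2]<140)
P=C[m];
if len(P)>30:
  c,w=np.linalg.eigh(np.cov(P.T));print('white pts',len(P),P.mean(0).round(0),P.min(0).round(0),P.max(0).round(0),'normal',w[:,0].round(2))
E
python3 look.py a5
```

```text
tip calc [ 496.5 -196.4   76.2] TCP [ 489.7 -195.5   53.2] t 4.45 F [ 0.69 -0.19  2.11]
white pts 273 [ 449. -190.   77.] [ 415. -217.   60.] [ 496. -163.   95.] normal [ 0.45 -0.06  0.89]
```

View pics/a5.png

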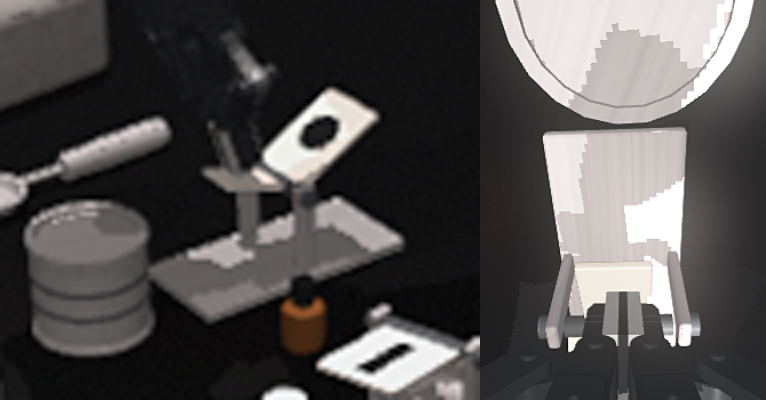

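```bash
python3 -c "
from h import *
go([500,-195.5,20],-0.3)"
```

```text
t 4.55 pos [ 489.3 -195.3   52.7] zaxis [-0.283  0.041 -0.958] F [ 0.84 -0.   -0.35] w -0.07052911336654799
shift tool [19.6 -0.7 28.2] turn [-0.014 -0.01  -0.015]
```

Request:
play_rows(rows="3.3 0 4.7 0 0 0 0; 3.3 0 4.7 0 0 0 0; 3.3 0 4.7 0 0 0 0; 3.3 0 4.7 0 0 0 0; 3 0 4 0 0 0 0; 0 0 0 0 0 0 0")

```text
t: 5.15
tool_pos: [499.1, -196.2, 24.0]
tool_rot: [0.988, -0.055, -0.144, -0.013]
contact_force: [-0.3, -0.5, 0.5]
grip_width: -0.2
```

```bash
python3 look.py a6; python3 -c "
from h import *
go([500,-195.5,20],-0.3)"
```

```text
tip calc [ 505.9 -197.2   47. ] TCP [ 499.1 -196.2   24. ] t 5.15 F [-0.32 -0.5   0.48]
white pts 59 [ 489. -193.   61.] [ 469. -214.   41.] [ 503. -181.  129.] normal [-0.93  0.3  -0.2 ]
t 5.25 pos [ 499.1 -196.2   24.6] zaxis [-0.283  0.041 -0.958] F [-0.73  0.05  0.35] w -0.023370707194842553
shift tool [ 2.1 -0.8  4.1] turn [-0.014 -0.011 -0.015]
```

View pics/a6.png

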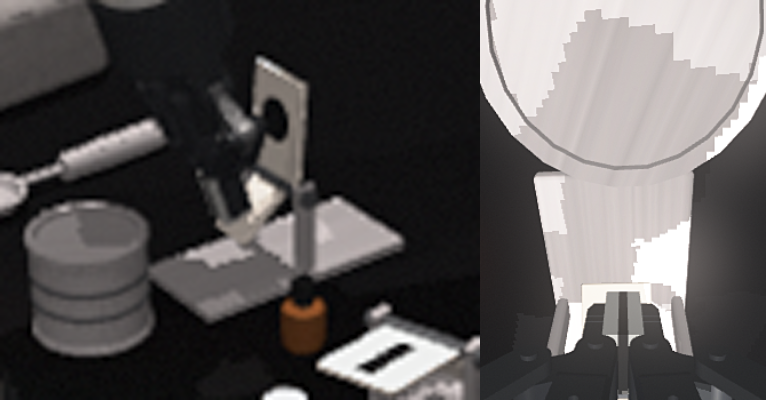

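Request:
play_rows(rows="0 0 -15 0 0 0 0; 0 0 -30 0 0 0 0; 0 0 -35 0 0 0 0; 0 0 -35 0 0 0 0; 0 0 -20 0 0 0 0; 0 0 0 0 0 0 0")

```text
t: 5.85
tool_pos: [539.2, -201.9, 165.1]
tool_rot: [0.988, -0.055, -0.142, -0.012]
contact_force: [-0.5, -0.9, -0.4]
grip_width: 0.1
```

```bash
python3 look.py a7; python3 -c "
from h import *
go([400,-189,155],0)"
```

```text
tip calc [ 545.9 -202.9  188.1] TCP [ 539.2 -201.9  165.1] t 5.85 F [-0.47 -0.88 -0.42]
white pts 147 [ 497. -193.   51.] [ 470. -221.   31.] [ 517. -165.  130.] normal [-0.91  0.19 -0.37]
t 5.95 pos [ 538.  -201.6  162. ] zaxis [-0.283  0.041 -0.958] F [ 0.32 -0.1  -0.11] w -0.25653577575321435
shift tool [-130.8    3.2   46.3] turn [-0.012  0.29  -0.017]
```

View pics/a7.png

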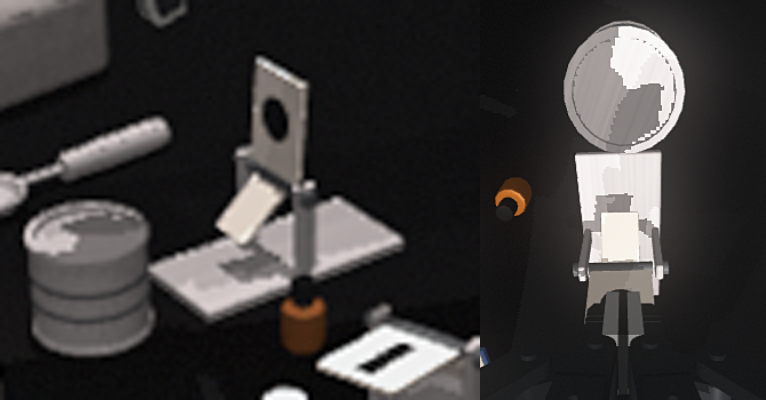

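Request:
play_rows(rows="0 0 -10 -0.006 0.1 -0.008 0; 0 0 -5 -0.006 0.1 -0.008 0; 0 0 0 0 0.09 0 0; 0 0 0 0 0 0 0")

```text
t: 6.35
tool_pos: [540.1, -201.3, 171.2]
tool_rot: [0.999, -0.047, 0.001, -0.001]
contact_force: [-0.8, 0.9, -1.1]
grip_width: 0.1
```

```bash
python3 -c "
from h import *
go([405,-189,175],0)"
```

```text
t 6.35 pos [ 540.1 -201.3  171.2] zaxis [ 0.003  0.002 -1.   ] F [-0.79  0.94 -1.11] w 0.11872756221145096
shift tool [-135.6    0.6   -4.1] turn [-0.002 -0.002  0.   ]
```

Request:
play_rows(rows="-20 0 -3 0 0 0 0; -35 0 -1 0 0 0 0; -35 0 0 0 0 0 0; -30 0 0 0 0 0 0; -5 0 0 0 0 0 0; 0 0 0 0 0 0 0")

```text
t: 6.95
tool_pos: [408.4, -187.8, 169.9]
tool_rot: [0.999, -0.048, -0.01, -0.004]
contact_force: [0.6, 0.7, 0.4]
grip_width: 0.0
```

```bash
python3 -c "
from h import *
go([420,-189.5,80],0)"
```

```text
t 6.95 pos [ 408.4 -187.8  169.9] zaxis [-0.019  0.008 -1.   ] F [0.58 0.72 0.42] w 0.010886432766750163
shift tool [13.4  1.1 89.6] turn [-0.007  0.019 -0.001]
```

Request:
play_rows(rows="3 0 20 0 0.01 0 0; 4 0 25 0 0.01 0 0; 4 1 25 0 0 0 0; 2 0 18 0 0 0 0; 0 0 0 0 0 0 0")

```text
t: 7.45
tool_pos: [423.9, -189.5, 77.2]
tool_rot: [0.999, -0.047, -0.003, -0.004]
contact_force: [0.5, 0.3, -1.0]
grip_width: 0.1
```

```bash
python3 look.py a8; python3 -c "
from h import *
go([464,-192.5,80],0)"
```

```text
tip calc [ 424.  -189.8  101.2] TCP [ 423.9 -189.5   77.2] t 7.45 F [ 0.47  0.26 -1.05]
white pts 126 [ 499. -193.   46.] [ 472. -211.   32.] [ 516. -178.  129.] normal [-0.82  0.11 -0.56]
t 7.55 pos [ 424.6 -190.    79.8] zaxis [-0.003  0.008 -1.   ] F [ 0.2  -0.42 -0.09] w 0.17742253646822512
shift tool [39.5 -1.3 -0.3] turn [-0.007  0.003 -0.   ]
```

View pics/a8.png

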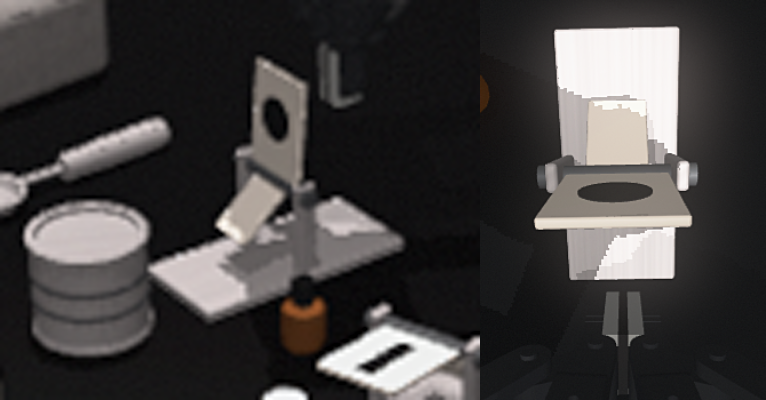

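Request:
play_rows(rows="9 0 0 0 0 0 0; 9 0 0 0 0 0 0; 7 0 0 0 0 0 0; 7 0 0 0 0 0 0; 7 -1 0 0 0 0 0; 7 0 1 0 0 0 0; 7 0 2 0 0 0 0")

```text
t: 8.25
tool_pos: [483.9, -195.2, 80.8]
tool_rot: [0.999, -0.047, 0.0, -0.003]
contact_force: [-0.8, 0.3, -0.7]
grip_width: -0.4
```

```bash
python3 look.py a9; python3 -c "
from h import *
go([492,-194,70],0)"
```

```text
tip calc [ 483.9 -195.3  104.8] TCP [ 483.9 -195.2   80.8] t 8.25 F [-0.84  0.28 -0.65]
t 8.35 pos [ 483.8 -195.1   80.3] zaxis [ 0.001  0.006 -1.   ] F [-0.71  0.61 -0.23] w -0.058914073847182544
shift tool [ 8.  -1.8 10.4] turn [-0.006 -0.     0.   ]
```

View pics/a9.png

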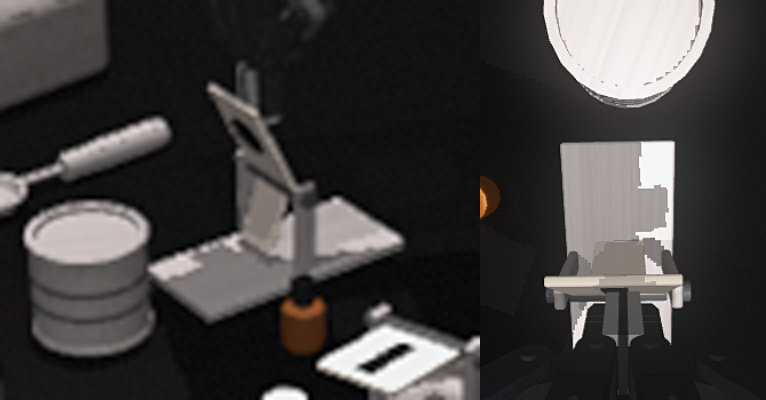

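Paddle is past upright and leaning toward the tin. Next I'll follow the arc down.

Request:
play_rows(rows="5 -1 4 0 0 0 0; 5 -1 5 0 0 0 0; 4 0 6 0 0 0 0; 4 0 6 0 0 0 0; 3 0 6 0 0 0 0; 1 0 5 0 0 0 0; 1 0 5 0 0 0 0")

```text
t: 9.05
tool_pos: [508.7, -195.2, 41.0]
tool_rot: [0.999, -0.047, 0.0, -0.003]
contact_force: [-29.5, 6.8, 66.4]
grip_width: 0.0
```

```bash
python3 look.py b1; python3 -c "
from h import *
go([508,-195,37],0)"
```

```text
tip calc [ 508.6 -195.4   65. ] TCP [ 508.7 -195.2   41. ] t 9.05 F [-29.46   6.82  66.39]
white pts 76 [ 531. -192.   60.] [ 481. -220.   56.] [ 548. -171.   64.] normal [ 0.01 -0.01  1.  ]
t 9.15 pos [ 508.5 -195.2   41.9] zaxis [ 0.     0.005 -1.   ] F [-10.36   2.8   15.53] w 0.14286927863884666
shift tool [-0.5 -0.1  4.9] turn [-0.005  0.     0.   ]
```

View pics/b1.png

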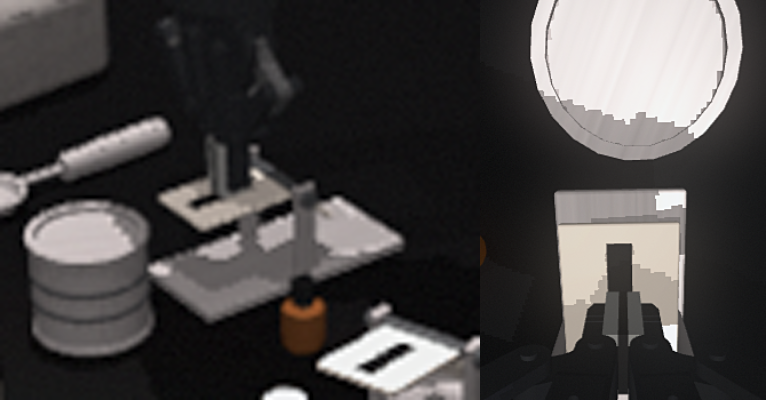

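It's at the stop: 66 N peak, now 15 N, and the plate is level with its bar face up. I'll lift clear.

Request:
play_rows(rows="0 0 -5 0 0 0 0; 0 0 -15 0 0 0 0; 0 0 -30 0 0 0 0; 0 0 -40 0 0 0 0; 0 0 -40 0 0 0 0; 0 0 -20 0 0 0 0; 0 0 0 0 0 0 0; 0 0 0 0 0 0 0")

```text
t: 9.95
tool_pos: [507.6, -195.8, 201.3]
tool_rot: [0.999, -0.048, 0.001, -0.003]
contact_force: [-1.0, -0.5, -0.1]
grip_width: 0.2
```

```bash
python3 look.py b2; python3 - <<'E'
from h import *
p,d=camera('scene');z=np.load('scene0.npz')
cv2.imwrite('pics/b3.png',np.vstack([z['p'][110:310,100:480,::-1],p[110:310,100:480,::-1]]))
q,dq=camera('top');cv2.imwrite('pics/b4.png',q[:,:,::-1])
w,dw=camera('wrist');C=cloud(dw,camera_info('wrist'))
m=(abs(C[...,0]-515)<25)&(abs(C[...,1]+195)<20)&(C[...,2]>50)&(C[...,2]<75)
P=C[m];A=np.c_[P[:,:2],np.ones(len(P))];k=np.linalg.lstsq(A,P[:,2],rcond=None)[0];print('plane slope',k[:2],'n',len(P),'mean z',P[:,2].mean())
C=cloud(d,camera_info('scene'));m=(abs(C[...,0]-515)<25)&(abs(C[...,1]+195)<20)&(C[...,2]>45)&(C[...,2]<80)
P=C[m];A=np.c_[P[:,:2],np.ones(len(P))];k=np.linalg.lstsq(A,P[:,2],rcond=None)[0];print('plane slope scene',k[:2],'n',len(P),P[:,2].mean())
E
```

```text
tip calc [ 507.6 -196.   225.3] TCP [ 507.6 -195.8  201.3] t 9.95 F [-1.   -0.51 -0.1 ]
white pts 210 [ 512. -195.   61.] [ 454. -222.   30.] [ 547. -168.   67.] normal [-0.02  0.    1.  ]
plane slope [-0.00218507 -0.00101395] n 2284 mean z 62.39893295767496
plane slope scene [-0.00626153 -0.00637198] n 161 60.918950317477545
```

View pics/b3.png

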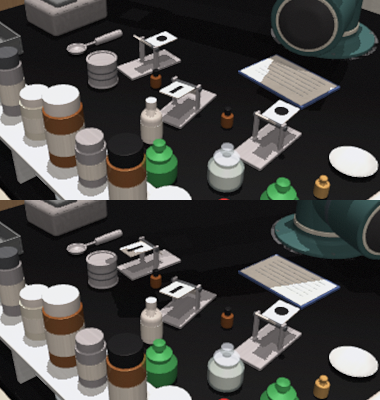

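View pics/b2.png

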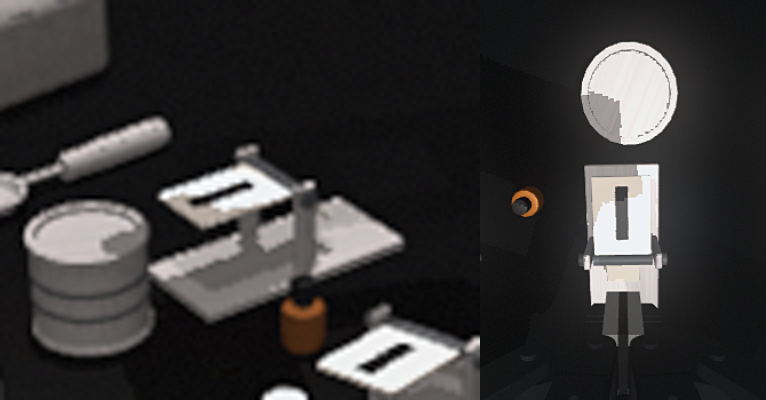

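```bash
python3 -c "
from workcell import *
print(hand_in())"
```

```text
the job is handed in; nothing more can be done
None
```

The tin's marker is flipped: its paddle lies level on the tin's side with the bar face up. I've handed the job in, and no verdict is reported.

**What I did:** With the gripper shut, I pressed the thumb tail down until the paddle stood nearly upright. I then went over to the near side, pushed the paddle past upright, pressed it down to its stop and lifted clear. It took about 10 s of the 40 s allowed.

**Last checks:**
- **Paddle:** it sits 62 mm above the bench. The wrist camera puts its slope at about 0.002 rad and the scene camera at 0.006 rad, well inside the 0.17 rad limit.
- **Surroundings:** comparing the scene view from before and after by eye, the tin's marker, the other two markers, the samples and the clutter show no visible movement. I didn't measure their shifts in millimetres.
- **Arm:** it stands clear, with the fingertips about 160 mm above the paddle and about 1 N of force reading, which is noise level.

**What disagreed or went rougher than planned:**
- **Fingertip position:** the text puts the shut fingertips 11 mm ahead of the TCP, but the wrist and scene cameras both put them about 24 mm behind it. I used the measured value, and the contacts came where it predicted.
- **Pressing force:** the final press against the stop read 66 N upward and 29 N sideways for a moment. That is more than I intended, but below the 120 N wrist limit.

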